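# Dock the coffee grinder and fit its crank

### The arm

A 7-joint arm with a two-finger parallel gripper is mounted at the origin on the work surface. World frame = base frame: x ahead of the robot, y to its left, z up, the work surface at z = 0. Lengths are in m, angles in rad, forces in N, time in s.
With the tool pointing down it reaches from about 0.425 to 0.925 m from the base axis. Payload 6.8 kg.
Tool frame: the origin (TCP) lies between the finger pads; the fingertips stand arm.tips_ahead ahead of it and the grasp point (between the pads) is the TCP (arm.tips_ahead is the distance from the TCP to the fingertips, in m); z points along the fingers, y is the line along which they close (so a half turn about z gives the same grasp; the last joint's range is limited). The gripper opens to 88 mm and grips with 3 to 60 N. Pads are 20 mm wide; open, the fingers measure 115 mm over their backs; the gripper's body (75 mm by 178 mm) begins 61 mm behind the grasp point.
Start: joints at [-1.427, 0.477, 0.022, 1.555, -0.011, 1.109, -0.083], TCP at [0.168, 0.654, 0.242] pointing down, gripper open.
Joint ranges: [-2.96, 2.96], [-0.34, 2.1], [-1.41, 1.46], [0.24, 2.44], [-1.37, 4.51], [0.17, 1.92], [-2.96, 2.96]. Speed limits (rad/s): [2.39, 2.39, 3.14, 3.14, 3.14, 3.14, 3.14].

### API

Orientations are given as a unit quaternion [x, y, z, w].
In Python, from cell import sensors, eyes, sign_off, arm gives the robot as it stands.
- The arm moves only by the shell command python3 -m jog 'ROWS' [FORCE]. ROWS is JSON, a list of rows, each an object of numbers: "grip": the finger opening in cm, from 0 to 8.78; "x", "y", "z": the shift along the tool's x, y, z in cm; "roll": the turn about the tool's z in degrees. A call has 1 to 5 rows; each row is the pose to reach, as a shift and turn from the pose commanded when the call began, along the tool's axes at that moment; what a row does not reach only later rows make up. A row lasts 1/12 s, in which the tool goes at most 41.7 mm and 7.16 degrees, less where a joint would pass 70% of its speed; a pose out of reach is approached as far as the arm can. A call with a gripper value outside its range is refused whole. The fingers move at their own pace and stop on an object; FORCE is the grip in N (left out, the last holds). Time passes only in rows, so rows that repeat a pose let the fingers close. It gives the time, the measured TCP pose, the force, the opening and the grip force at its end, in the units of the state.
- sensors.get_obs(): the state, without advancing time (a new reading comes with each control period).
- eyes.snapshot(name): name is "side" or "top"; returns (picture, depth): 400x640x3 uint8, red, green, blue; 400x640 float32, m along the optical axis (not along the pixel's ray), 0 where there is no reading.
- eyes.camera_params(name): a dict with "fx", "fy", "cx", "cy" (pixels), "dist" ([k1, k2, p1, p2, k3] as OpenCV has them; the pictures are not rectified), "rvec" (rotation vector, rad) and "tvec" (3), from world to camera coordinates, as OpenCV has them. Camera axes: x right, y down, z forward; pixel columns grow to the right and rows downward; lengths in m; the calibration is good to about 2 mm. A picture is of the moment at which its call begins. camera_params takes no time and is no camera call.
- sign_off(): hands the job in; it is judged then, once.
The state is a dict: "clock": time; "q": joint angles; "qvel": joint speeds; "tau": joint torques, N m; "tool_pos": TCP position; "eef_rot": TCP orientation; "wrist_force": force on the tool from outside, world axes, zero at the start; "ft_torque": the same for the moment, N m; "opening": opening from 0.0 (shut) to 1.0 (fully open); "grip_force": force on a finger pad.
Only numpy, scipy, OpenCV 4.12 (cv2) and the standard library are available. Lean on these libraries where they do the work, as an engineer would, in place of code of your own. Each camera call takes 0.05 s, during which the arm holds its last target. There are 200 camera calls.

### The job

Slide the grinder, without lifting or tipping it, into the corner of the low wooden rail so that its box sits square and flush against both rails. Then take the crank off its sloped rest and fit its square hole fully down on the grinder's square shaft, the handle knob up, with the grinder still flush in the corner. Leave the date jar and the three finjan cups where they stand.

Things in the scene. Friction and masses are not known exactly. Their poses are not given: they have to be found in the camera images.
- fence: L-shaped corner of light wooden rail fixed to the counter, 22 mm high, 15 mm thick. Origin: the inner corner, at counter level. The back rail's inner face is the plane x=0 and runs 170 mm towards -y; the side rail's is the plane y=0 and runs 170 mm towards -x. The grinder goes in the quarter x<0, y<0.
- grinder: Hand grinder: wooden box 110 x 110 x 70 mm; on it a white ceramic bowl, 84 mm wide, flat top (72 mm wide) at height 105 mm, and an upright steel shaft 14 mm square, 20 mm high plus a 9 mm tapered tip, its sides parallel to the box's. Origin: centre of underside, z up. Brass drawer knob 9 mm proud at height 35 mm on the -x face. The +x face goes against the back rail, +y against the side rail.
- grinder_corner (a point): Lower corner of the grinder's box at its +x, +y edge (55, 55, 0 mm from the grinder's origin); it belongs at the fence's origin.
- shaft_foot (a point): Foot of the square shaft, centre of the bowl's flat top, 105 mm above the grinder's underside; the crank's underside centre belongs here.
- rest: Fixed dark wooden sloped rest, 130 x 100 mm foot. Origin: centre of the foot's underside. Its 100 mm wide board rises towards its +x at 35 degrees from level, from 30 mm to 105 mm high; a lip 10 mm high runs along the lower edge, which faces the grinder's side.
- crank: Loose steel crank: hub 28 x 28 mm, 30 mm high, with a 16.5 mm square through hole along z; flat arm 14 mm wide, 8 mm thick, level with the underside, along +x to 102 mm; wooden knob on its upper side at x = 92 mm, top 44 mm up. Origin: centre of the hub's underside. Lies on the rest tilted 35 degrees, hub against the lip, arm up the slope. Fits the shaft in any of four quarter-turns.
- jar: Closed amber glass date jar with a cap, 80 mm across, 130 mm high; bystander. Origin: centre of its underside.
- finjan0: Small white ceramic finjan cup, 60 mm across, 52 mm high, standing on a low wooden tray (170 x 280 mm, 22 mm high, walls 8 mm) to the left; bystander. Origin: centre of its underside.
- finjan1: Small white ceramic finjan cup, 60 mm across, 52 mm high, standing on a low wooden tray (170 x 280 mm, 22 mm high, walls 8 mm) to the left; bystander. Origin: centre of its underside.
- finjan2: Small white ceramic finjan cup, 60 mm across, 52 mm high, standing on a low wooden tray (170 x 280 mm, 22 mm high, walls 8 mm) to the left; bystander. Origin: centre of its underside.
Things that resemble listed ones, but are neither listed nor needed, are in the scene too. What is shaped like the grinder but green or purple is not meant.

How it is judged:
On the way, in this order (a step that is already met when the one before it is completed fails the run):
1. the grinder stands square and flush in the rail corner (x of grinder_corner in the frame of fence above -0.003 m and y of grinder_corner in the frame of fence above -0.003 m and angle between the x axis of grinder and the x axis of fence, either way round below 0.035 rad), for 0.2 s.
2. then the crank is lifted off its rest (distance of crank from where it was at the start of the episode above 0.05 m), for 0.1 s.
At the end, for the whole second after the job is handed in: Grinder box corner within 3 mm of both rails, sides within 0.035 rad of parallel to them; crank on the shaft: axes within 4 mm, underside within 4 mm of the bowl top, upright knob up within 0.1 rad, sides within 0.25 rad of the shaft's; both at rest (all of step 1 and horizontal distance between crank and shaft_foot below 0.004 m and z of crank in the frame of grinder between 0.101 and 0.109 m and angle between crank's own z axis and vertical below 0.1 rad and angle between grinder's own z axis and vertical below 0.05 rad and (angle between the x axis of crank and the x axis of grinder, either way round below 0.25 rad or angle between the x axis of crank and the y axis of grinder, either way round below 0.25 rad) and linear speed of each of crank, grinder below 0.02 m/s); the robot touches nothing.
It fails at once if the grinder is lifted (more than 12 mm) or tipped (more than 0.2 rad) (height (world z) of grinder above 0.012 m or angle between grinder's own z axis and vertical above 0.2 rad).
It fails at once if the date jar is shifted more than 20 mm (distance of jar from where it was at the start of the episode above 0.02 m).
It fails at once if a finjan cup is shifted more than 20 mm (distance of any of finjan0, finjan1, finjan2 from where it was at the start of the episode above 0.02 m).
It also fails if it takes over 67 s, if anything falls off the work surface, if the arm or the gripper's body presses on something with over 40 N, if the wrist force passes 120 N, or if a joint passes its speed limit or range.

## Working session

There is one attempt and no reset: what is moved stays moved. The work goes in short steps, Python scripts to look and compute and a shell command to move; the robot and the scene stay as the last step left them, time stands still between calls to the robot, and variables do not carry over. Pictures are saved under pics/ and viewed, at most 10 in all, crops included, and the job is handed in when it is done.

```bash
ls; mkdir -p pics
python3 - <<'E'
from cell import sensors, eyes, arm
import cv2,numpy as np
print(sensors.get_obs(), arm.tips_ahead)
for n in("side","top"):
    p,d=eyes.snapshot(n); cv2.imwrite(f"pics/{n}0.png",p[:,:,::-1]); np.savez(f"{n}0.npz",p=p,d=d); print(n,eyes.camera_params(n),(d>0).mean())
E
```

```text
pics
{'clock': 0.0, 'q': array([-1.42708701,  0.47778641,  0.022326  ,  1.55640533, -0.0114761 ,
        1.10932853, -0.08309092]), 'qvel': array([ 5.59112723e-04,  2.63783507e-03, -8.98750527e-04,  4.52208668e-05,
       -1.44533686e-03,  1.32143191e-04,  4.45830144e-04]), 'tau': array([-1.02303497e-03, -5.82865834e+01,  1.53417908e+00, -2.72600162e+01,
       -5.43260272e-02,  1.71101186e-02,  1.72863547e-04]), 'tool_pos': array([0.16805158, 0.65316971, 0.24071011]), 'eef_rot': array([ 1.25545437e-01,  9.92087463e-01, -8.98910444e-04, -3.91306897e-05]), 'wrist_force': array([0.74449481, 0.3551984 , 0.01086282]), 'ft_torque': array([0.01117525, 0.03802345, 0.01367435]), 'grip_force': 0.0, 'opening': 1.0003915000876362} 0.019
side {'fx': 504.54198770160895, 'fy': 504.54198770160895, 'cx': 318.67757938765186, 'cy': 192.47810413239102, 'dist': array([-0.12266483,  0.        ,  0.        ,  0.        ,  0.        ]), 'rvec': array([ 2.03614908, -0.60512526,  0.37131338]), 'tvec': array([-0.40645337,  0.28904406,  1.28207723])} 0.98633203125
top {'fx': 470.2304882660934, 'fy': 470.2304882660934, 'cx': 325.4810249117327, 'cy': 196.31287099194273, 'dist': array([-0.08147611,  0.        ,  0.        ,  0.        ,  0.        ]), 'rvec': array([ 2.17574357, -2.1751394 ,  0.08832751]), 'tvec': array([0.115801  , 0.55894683, 1.34210632])} 0.9961015625
```

View pics/top0.png

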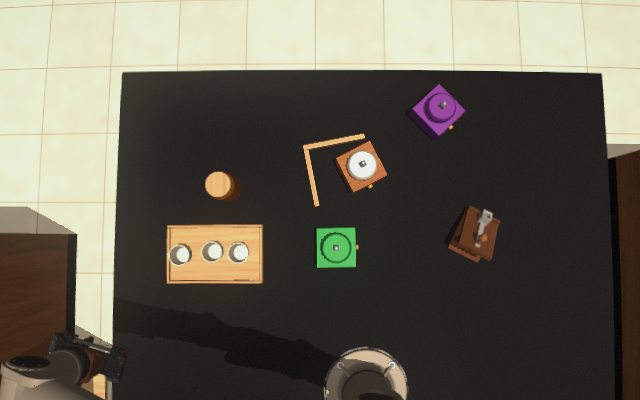

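View pics/side0.png

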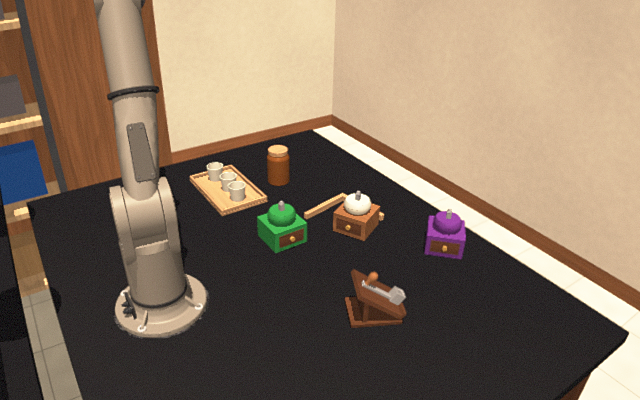

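The top view shows the grinder (white bowl) at (361,165), the fence corner at about (305,148), and the rest with its crank at (475,233), hub near (486,214). The jar is at (220,185) and the tray cups lie at (180–240,252). The side view shows the grinder at (357,215) and the crank at (385,288), with the knob at the upper left and the hub at the lower right.

```bash
cat > h.py <<'E'
import cv2,numpy as np
from cell import eyes
def cam(n):
    c=eyes.camera_params(n); K=np.array([[c['fx'],0,c['cx']],[0,c['fy'],c['cy']],[0,0,1]])
    return K,c['dist'],cv2.Rodrigues(c['rvec'])[0],c['tvec'],c['rvec']
def rays(n,uv):
    K,D,R,t,_=cam(n); u=cv2.undistortPoints(np.asarray(uv,float).reshape(-1,1,2),K,D)[:,0]
    return np.c_[u,np.ones(len(u))]@R, -R.T@t
def cloud(n,d):
    v,u=np.mgrid[:400,:640]; r,o=rays(n,np.c_[u.ravel(),v.ravel()])
    return (o+r*d.reshape(-1,1)).reshape(400,640,3)
def atz(n,uv,z):
    r,o=rays(n,uv); return o+r*((z-o[2])/r[:,2])[:,None]
def proj(n,P):
    K,D,R,t,rv=cam(n); return cv2.projectPoints(np.asarray(P,float),rv,t,K,D)[0][:,0]
def grab(n,tag):
    p,d=eyes.snapshot(n); np.savez(f"{n}{tag}.npz",p=p,d=d); cv2.imwrite(f"pics/{n}{tag}.png",p[:,:,::-1]); return p,d
E
python3 - <<'E'
from h import *
np.set_printoptions(precision=4,suppress=True)
f={n:np.load(n+'0.npz') for n in('top','side')}
C={n:cloud(n,f[n]['d']) for n in f}
for n,pts in(('top',[(361,163),(340,170),(305,148),(335,141),(311,180),(486,214),(482,238),(470,220),(460,200),(220,185),(270,330)]),('side',[(357,195),(357,217),(372,280),(397,297),(380,285),(278,151),(325,207),(250,320)])):
    for u,v in pts: print(n,(u,v),C[n][v,u],f[n]['p'][v,u])
# crops
def crop(n,x0,y0,x1,y1,s): return cv2.resize(f[n]['p'][y0:y1,x0:x1,::-1],None,fx=s,fy=s,interpolation=cv2.INTER_CUBIC)
a=crop('top',290,120,410,220,4); b=crop('top',430,190,520,290,4)
c=crop('side',300,180,400,250,4);e=crop('side',330,260,420,330,4)
o=np.zeros((690,800,3),np.uint8)
o=np.zeros((600,800,3),np.uint8)
for im,x,y,w,h in((a,0,0,430,300),(b,440,0,360,300),(c,0,310,400,280),(e,420,310,360,280)):
    h2=min(h,im.shape[0]);w2=min(w,im.shape[1]); o[y:y+h2,x:x+w2]=im[:h2,:w2]
cv2.imwrite('pics/crops0.png',o)
E
```

```text
top (361, 163) [0.6397 0.0198 0.1319] [115 106  97]
top (340, 170) [0.6349 0.0738 0.0322] [62 42 28]
top (305, 148) [0.7013 0.1762 0.0237] [233 188 120]
top (335, 141) [0.7228 0.088  0.0206] [234 190 124]
top (311, 180) [0.6066 0.1582 0.0243] [234 178 114]
top (486, 214) [ 0.5059 -0.3441  0.0501] [145 133 124]
top (482, 238) [ 0.4377 -0.3041  0.1309] [151  93  53]
top (470, 220) [ 0.4888 -0.2975  0.0489] [98 58 34]
top (460, 200) [ 0.5499 -0.2833  0.0014] [35 30 31]
top (220, 185) [0.5804 0.4002 0.1302] [233 192 122]
top (270, 330) [ 0.1698  0.2778 -0.0033] [36 32 31]
side (357, 195) [0.6352 0.013  0.1225] [135 123 115]
side (357, 217) [ 0.6137 -0.0202  0.0682] [217 136  79]
side (372, 280) [ 0.4286 -0.317   0.1165] [141  90  51]
side (397, 297) [ 0.4893 -0.3482  0.0556] [158 143 131]
side (380, 285) [ 0.4816 -0.2909  0.0568] [118  72  43]
side (278, 151) [0.5725 0.3875 0.1329] [250 203 134]
side (325, 207) [0.616  0.1531 0.0111] [166 119  79]
side (250, 320) [ 0.1692 -0.1708 -0.0002] [43 43 42]
```

View pics/crops0.png

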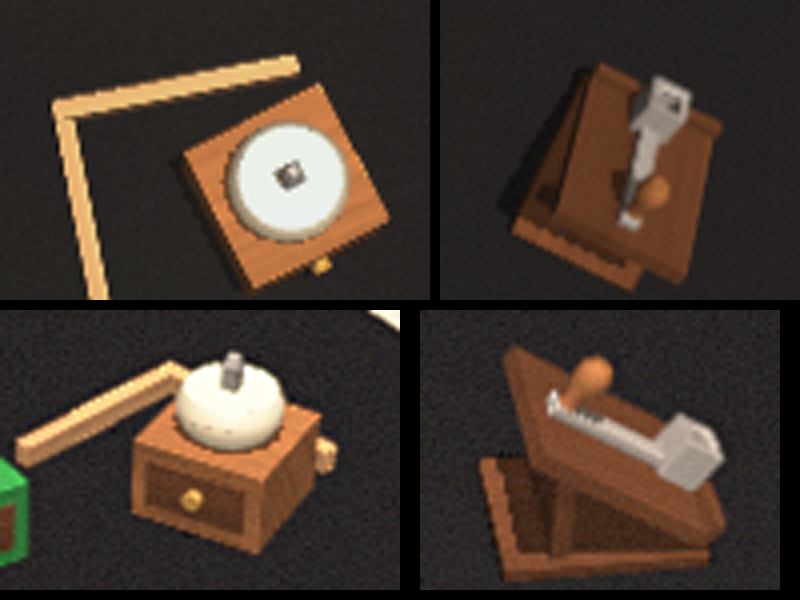

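The crops show the grinder turned about 15° from the fence, knob side away from the rails. The crank lies on the rest with its hub at the low edge and the arm up the slope. Next I fit poses from both depth clouds.

```bash
cat > fit.py <<'E'
from h import *
from scipy.optimize import least_squares
from scipy.spatial.transform import Rotation as R
def box(q,c,h):
    d=np.abs(q-c)-h; return np.linalg.norm(np.maximum(d,0),axis=1)+np.minimum(d.max(1),0)
def cyl(q,x,y,z0,z1,r):
    d=np.c_[np.hypot(q[:,0]-x,q[:,1]-y)-r,np.abs(q[:,2]-(z0+z1)/2)-(z1-z0)/2]
    return np.linalg.norm(np.maximum(d,0),axis=1)+np.minimum(d.max(1),0)
def fence(q): return np.minimum(box(q,[.0075,-.0775,.011],[.0075,.0925,.011]),box(q,[-.0775,.0075,.011],[.0925,.0075,.011]))
def grinder(q): return np.minimum(box(q,[0,0,.035],[.055,.055,.035]),box(q,[0,0,.115],[.007,.007,.0105]))
def crank(q):
    hub=np.maximum(box(q,[0,0,.015],[.014,.014,.015]),-box(q,[0,0,.015],[.00825,.00825,.03]))
    return np.minimum(hub,box(q,[.058,0,.004],[.044,.007,.004]))
def fit(sdf,P,x0,tilt=0.,zfix=None):
    def loc(x): return R.from_euler('ZY',[x[3],-tilt]).inv().apply(P-x[:3])
    f=lambda x: np.r_[sdf(loc(x))/.002, ((x[2]-zfix)/.0005 if zfix is not None else 0)]
    s=least_squares(f,x0,loss='soft_l1',x_scale=[.01,.01,.01,.1]); r=sdf(loc(s.x))
    return s.x,np.median(np.abs(r)),np.median(r),len(P)
def hsv(p): return cv2.cvtColor(p,cv2.COLOR_RGB2HSV).astype(int)
E
cat > m0.py <<'E'
from fit import *
np.set_printoptions(precision=4,suppress=True)
PP={k:[] for k in 'fgc'}
for n in('top','side'):
    z=np.load(n+'0.npz');C=cloud(n,z['d']);H=hsv(z['p']);ok=z['d']>0
    xy=C[...,:2]
    near=lambda a,r:np.hypot(*(xy-a).transpose(2,0,1))<r
    mf=ok&near([.66,.12],.17)&(H[...,1]>70)&(H[...,2]>90)&(C[...,2]>.008)&(C[...,2]<.03)&~near([.635,.02],.09)
    mg=ok&near([.635,.02],.085)&(H[...,1]>90)&(C[...,2]>.01)&(C[...,2]<.08)
    ms=ok&near([.637,.018],.012)&(C[...,2]>.11)&(C[...,2]<.127)
    mc=ok&near([.475,-.325],.09)&(H[...,1]<50)&(H[...,2]>80)&(C[...,2]>.03)
    for k,m in zip('fgc',(mf,mg|ms,mc)):
        if k=='g': m=m
        PP[k].append(C[cv2.erode(m.astype(np.uint8),np.ones((2,2)))>0 if k!='c' else m])
for name,k,s,x0,t,zf in(('fence','f',fence,[.69,.165,0,.21],0,0),('grinder','g',grinder,[.635,.02,0,.47],0,0),('crank','c',crank,[.51,-.345,.045,2.6],np.radians(35),None)):
    for lab,P in(('top',PP[k][0]),('side',PP[k][1]),('both',np.vstack(PP[k]))):
        best=min((fit(s,P,np.add(x0,[0,0,0,d]),t,zf) for d in (-.2,0,.2)),key=lambda r:r[1]); print(name,lab,*best,'yawdeg',np.degrees(best[0][3]))
E
python3 m0.py
```

```text
fence top [0.6959 0.1612 0.0005 0.1894] 0.0016430685714650256 -1.2737367614881756e-05 441 yawdeg 10.853402301902138
fence side [ 0.6962  0.1683 -0.0002  0.1979] 0.0014520439664861156 -0.00018478904232030122 206 yawdeg 11.337701666575827
fence both [0.6947 0.168  0.0004 0.1929] 0.0015955611506706883 -0.00017043928881424822 647 yawdeg 11.050721792118635
grinder top [0.64   0.0143 0.0003 0.4629] 0.0016273674149839268 -7.219364269377138e-05 724 yawdeg 26.520568835295773
grinder side [0.6388 0.0156 0.0003 0.4705] 0.0012761878333332768 -3.4837648288717216e-05 970 yawdeg 26.95901271338669
grinder both [0.639  0.0154 0.0003 0.4698] 0.00146595962539715 -0.0001522707229456889 1694 yawdeg 26.91554327262661
crank top [ 0.492  -0.334   0.0435  2.6451] 0.0012833513684642347 -0.0005407766686492477 190 yawdeg 151.55529478817624
crank side [ 0.4882 -0.335   0.0389  2.6571] 0.0009273070995553952 -0.00013993083096699977 330 yawdeg 152.23852794065846
crank both [ 0.4876 -0.3355  0.039   2.6542] 0.0010863892652996066 -0.0003878503378661733 520 yawdeg 152.07430833311264
```

```bash
cat > go.py <<'E'
# usage: go.py x y z yaw(tool x, deg, mod 180) -> shift/roll in tool axes
import sys,numpy as np
from cell import sensors
from scipy.spatial.transform import Rotation as R
s=sensors.get_obs();M=R.from_quat(s['eef_rot']).as_matrix();a=np.degrees(np.arctan2(M[1,0],M[0,0]))
t=np.array(list(map(float,sys.argv[1:4])));d=M.T@(t-s['tool_pos'])*100
r=-(float(sys.argv[4])-a); r=(r+90)%180-90
print('t',round(s['clock'],2),'pos',s['tool_pos'].round(4),'yaw',a.round(2),'q7',s['q'][6].round(2),'f',s['wrist_force'].round(1),'open',(s['opening']*8.78).round(2),'gf',round(float(s['grip_force']),1),'| shift cm',d.round(2),'roll',round(r,2))
E
python3 -m jog '[{"x":-3.1,"y":-2.5},{"x":-6.2,"y":-5},{"x":-9.3,"y":-7.5},{"x":-12.4,"y":-10},{"x":-15.4,"y":-12.5}]'
python3 -m jog '[{"x":-3.1,"y":-2.5},{"x":-6.2,"y":-5},{"x":-9.3,"y":-7.5},{"x":-12.4,"y":-10},{"x":-15.4,"y":-12.5}]'
python3 -m jog '[{"x":-3.1,"y":-2.5},{"x":-6.2,"y":-5},{"x":-9.3,"y":-7.5},{"x":-12.4,"y":-10},{"x":-15.4,"y":-12.5}]'
python3 -m jog '[{"x":-3.1,"y":-2.5,"roll":7},{"x":-6.2,"y":-5,"roll":14},{"x":-9.3,"y":-7.5,"roll":21},{"x":-12.4,"y":-10,"roll":28},{"x":-15.4,"y":-12.5,"roll":35}]'
python3 go.py .639 .0155 .24 117
```

```text
invalid input at $[0]: expected keys grip, x, y, z, roll
invalid input at $[0]: expected keys grip, x, y, z, roll
invalid input at $[0]: expected keys grip, x, y, z, roll
invalid input at $[0]: expected keys grip, x, y, z, roll
Traceback (most recent call last):
  File "go.py", line 8, in <module>
    print('t',round(s['clock'],2),'pos',s['tool_pos'].round(4),'yaw',a.round(2),'q7',s['q'][6].round(2),'f',s['wrist_force'].round(1),'open',(s['opening']*8.78).round(2),'gf',round(float(s['grip_force']),1),'| shift cm',d.round(2),'roll',round(r,2))
                                                                                                                                             ^^^^^^^^^^^^^^^^^^^^^^^^^
AttributeError: 'float' object has no attribute 'round'
```

```bash
sed -i "s/(s\['opening'\]\*8.78).round(2)/round(float(s['opening'])*8.78,2)/" go.py
python3 -m jog '[{"grip":8.7,"x":-3.1,"y":-2.5,"z":0,"roll":0},{"grip":8.7,"x":-6.2,"y":-5,"z":0,"roll":0},{"grip":8.7,"x":-9.3,"y":-7.5,"z":0,"roll":0},{"grip":8.7,"x":-12.4,"y":-10,"z":0,"roll":0},{"grip":8.7,"x":-15.4,"y":-12.5,"z":0,"roll":0}]'
python3 -m jog '[{"grip":8.7,"x":-3.1,"y":-2.5,"z":0,"roll":0},{"grip":8.7,"x":-6.2,"y":-5,"z":0,"roll":0},{"grip":8.7,"x":-9.3,"y":-7.5,"z":0,"roll":0},{"grip":8.7,"x":-12.4,"y":-10,"z":0,"roll":0},{"grip":8.7,"x":-15.4,"y":-12.5,"z":0,"roll":0}]'
python3 -m jog '[{"grip":8.7,"x":-3.1,"y":-2.5,"z":0,"roll":7},{"grip":8.7,"x":-6.2,"y":-5,"z":0,"roll":14},{"grip":8.7,"x":-9.3,"y":-7.5,"z":0,"roll":21},{"grip":8.7,"x":-12.4,"y":-10,"z":0,"roll":28},{"grip":8.7,"x":-15.4,"y":-12.5,"z":0,"roll":35}]'
python3 go.py .639 .0155 .24 117
```

```text
clock: 0.52
tool_pos: [0.2871, 0.4923, 0.2413]
eef_rot: [0.126, 0.992, -0.0, -0.0]
wrist_force: [0.7, -0.4, 0.4]
opening: 0.991
grip_force: 0.0
clock: 0.93
tool_pos: [0.4049, 0.3329, 0.2415]
eef_rot: [0.126, 0.992, -0.0, -0.0]
wrist_force: [0.1, 0.4, 0.6]
opening: 0.988
grip_force: 0.0
clock: 1.35
tool_pos: [0.5229, 0.1735, 0.2416]
eef_rot: [0.421, 0.907, -0.0, -0.0]
wrist_force: [-0.1, -0.5, 0.4]
opening: 0.989
grip_force: 0.0
t 1.35 pos [0.5229 0.1735 0.2416] yaw 130.22 q7 0.38 f [-0.1 -0.5  0.4] open 8.68 gf 0.0 | shift cm [-19.56  -1.34   0.16] roll 13.22
```

```bash
python3 -m jog '[{"grip":8.7,"x":-3.9,"y":-0.27,"z":0,"roll":3},{"grip":8.7,"x":-7.8,"y":-0.54,"z":0,"roll":6},{"grip":7,"x":-11.7,"y":-0.8,"z":0,"roll":9},{"grip":6,"x":-15.6,"y":-1.07,"z":0,"roll":12},{"grip":5,"x":-19.56,"y":-1.34,"z":0,"roll":13.2}]' >/dev/null
python3 -m jog '[{"grip":5,"x":0,"y":0,"z":1,"roll":0},{"grip":5,"x":0,"y":0,"z":4,"roll":0},{"grip":5,"x":0,"y":0,"z":6,"roll":0},{"grip":5,"x":0,"y":0,"z":7,"roll":0},{"grip":5,"x":0,"y":0,"z":7,"roll":0}]' >/dev/null
python3 -m jog '[{"grip":5,"x":0,"y":0,"z":0,"roll":0},{"grip":5,"x":0,"y":0,"z":0,"roll":0},{"grip":5,"x":0,"y":0,"z":0,"roll":0}]'
python3 go.py .639 .0155 .127 117
python3 - <<'E'
from h import *
p,d=grab('side','1');p2,_=grab('top','1')
o=np.zeros((600,800,3),np.uint8)
o[:,:400]=cv2.resize(p[150:270,310:390,::-1],(400,600));o[:400,400:]=cv2.resize(p2[110:210,300:400,::-1],(400,400))
cv2.imwrite('pics/c1.png',o)
E
```

```text
clock: 2.43
tool_pos: [0.6401, 0.0183, 0.1732]
eef_rot: [0.52, 0.854, 0.001, 0.001]
wrist_force: [0.3, -0.4, 0.2]
opening: 0.572
grip_force: 0.0
t 2.43 pos [0.6401 0.0183 0.1732] yaw 117.38 q7 0.57 f [ 0.3 -0.4  0.2] open 5.02 gf 0.0 | shift cm [-0.19 -0.24  4.62] roll 0.38
```

View pics/c1.png

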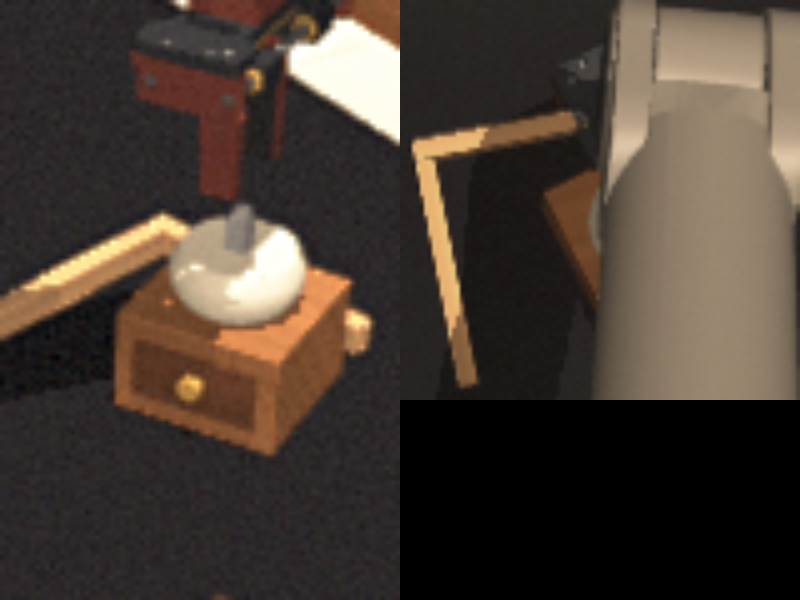

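The side crop shows the fingers above and straddling the shaft, which is at about (358,195) in the full picture. The arm blocks the top view. I'll descend and grip.

```bash
python3 -m jog '[{"grip":5,"x":-0.2,"y":-0.25,"z":1,"roll":0.4},{"grip":5,"x":-0.2,"y":-0.25,"z":3,"roll":0.4},{"grip":5,"x":-0.2,"y":-0.25,"z":4,"roll":0.4},{"grip":5,"x":-0.2,"y":-0.25,"z":4.5,"roll":0.4},{"grip":5,"x":-0.2,"y":-0.25,"z":4.5,"roll":0.4}]' >/dev/null
python3 -m jog '[{"grip":4,"x":0,"y":0,"z":0,"roll":0},{"grip":3,"x":0,"y":0,"z":0,"roll":0},{"grip":2.2,"x":0,"y":0,"z":0,"roll":0},{"grip":1.8,"x":0,"y":0,"z":0,"roll":0},{"grip":1.6,"x":0,"y":0,"z":0,"roll":0}]' 5
python3 -m jog '[{"grip":1.2,"x":0,"y":0,"z":0,"roll":0},{"grip":1,"x":0,"y":0,"z":0,"roll":0},{"grip":1,"x":0,"y":0,"z":0,"roll":0},{"grip":1,"x":0,"y":0,"z":0,"roll":0},{"grip":1,"x":0,"y":0,"z":0,"roll":0}]' 15
python3 go.py .639 .0155 .127 117
```

```text
clock: 3.37
tool_pos: [0.6381, 0.0153, 0.127]
eef_rot: [0.523, 0.853, 0.0, 0.0]
wrist_force: [-0.2, 0.1, -0.3]
opening: 0.234
grip_force: 0.0
clock: 3.78
tool_pos: [0.6386, 0.0156, 0.127]
eef_rot: [0.523, 0.853, 0.001, 0.001]
wrist_force: [2.7, 1.4, 2.2]
opening: 0.159
grip_force: 15.0
t 3.78 pos [0.6386 0.0156 0.127 ] yaw 116.99 q7 0.59 f [2.7 1.4 2.2] open 1.4 gf 15.0 | shift cm [-0.03  0.03  0.  ] roll -0.01
```

```bash
python3 -m jog '[{"grip":1,"x":0.6,"y":0.4,"z":0,"roll":0},{"grip":1,"x":1.8,"y":1.1,"z":0,"roll":0},{"grip":1,"x":3.2,"y":2,"z":0,"roll":0},{"grip":1,"x":4.6,"y":2.8,"z":0,"roll":0},{"grip":1,"x":5.8,"y":3.5,"z":0,"roll":0}]' 40
python3 -m jog '[{"grip":1,"x":0.6,"y":0.4,"z":0,"roll":2},{"grip":1,"x":0.6,"y":0.4,"z":0,"roll":6},{"grip":1,"x":0.6,"y":0.4,"z":0,"roll":11},{"grip":1,"x":0.6,"y":0.4,"z":0,"roll":15},{"grip":1,"x":0.6,"y":0.4,"z":0,"roll":16}]'
python3 go.py .6513 .1034 .127 101.05
python3 - <<'E'
from fit import *
np.set_printoptions(precision=4,suppress=True)
p,d=grab('side','2');C=cloud('side',d);H=hsv(p)
near=lambda a,r:np.hypot(*(C[...,:2]-a).transpose(2,0,1))<r
mg=(d>0)&near([.6444,.090],.085)&(H[...,1]>90)&(C[...,2]>.026)&(C[...,2]<.068)
print(fit(grinder,C[mg],[.6444,.09,0,.2],0,0))
mf=(d>0)&near([.66,.12],.17)&(H[...,1]>70)&(H[...,2]>90)&(C[...,2]>.008)&(C[...,2]<.026)&~near([.644,.09],.085)
print(fit(fence,C[mf],[.695,.168,0,.2],0,0))
E
```

```text
clock: 4.2
tool_pos: [0.6426, 0.0818, 0.1269]
eef_rot: [0.523, 0.852, -0.001, 0.0]
wrist_force: [0.3, -4.1, 3.4]
opening: 0.151
grip_force: 40.0
clock: 4.62
tool_pos: [0.6433, 0.0911, 0.1268]
eef_rot: [0.637, 0.771, -0.0, -0.0]
wrist_force: [-0.2, -0.0, 5.0]
opening: 0.154
grip_force: 40.0
t 4.62 pos [0.6433 0.0911 0.1268] yaw 100.87 q7 0.24 f [-0.2 -0.   5. ] open 1.35 gf 40.0 | shift cm [ 1.05  1.01 -0.02] roll -0.18
(array([ 0.6415,  0.0908, -0.0034,  0.1987]), np.float64(0.001402639524651153), np.float64(3.539233253317675e-05), 549)
(array([0.6979, 0.1687, 0.0008, 0.1947]), np.float64(0.0012882953998089896), np.float64(0.00019806960643653504), 183)
```

```bash
python3 -m jog '[{"grip":1,"x":0.2,"y":0.3,"z":0,"roll":0},{"grip":1,"x":0.4,"y":0.5,"z":0,"roll":0},{"grip":1,"x":0.5,"y":0.7,"z":0,"roll":0},{"grip":1,"x":0.5,"y":0.8,"z":0,"roll":0},{"grip":1,"x":0.5,"y":0.85,"z":0,"roll":0}]'
for i in 1; do python3 -m jog '[{"grip":1,"x":0,"y":0.1,"z":0,"roll":0},{"grip":1,"x":0,"y":0.2,"z":0,"roll":0},{"grip":1,"x":0,"y":0.2,"z":0,"roll":0}]'; done
python3 -m jog '[{"grip":1,"x":0,"y":0.1,"z":0,"roll":0},{"grip":1,"x":0,"y":0.1,"z":0,"roll":0}]'
python3 go.py .6513 .1034 .127 101.05
```

```text
clock: 5.08
tool_pos: [0.6481, 0.0939, 0.1272]
eef_rot: [0.637, 0.771, -0.003, -0.002]
wrist_force: [-12.2, -6.4, 18.2]
opening: 0.154
grip_force: 40.0
clock: 5.33
tool_pos: [0.649, 0.0941, 0.1276]
eef_rot: [0.637, 0.771, -0.004, -0.003]
wrist_force: [-15.0, -4.7, 22.2]
opening: 0.157
grip_force: 40.1
clock: 5.5
tool_pos: [0.6512, 0.0953, 0.1269]
eef_rot: [0.636, 0.771, -0.002, -0.002]
wrist_force: [-16.0, -9.5, 31.6]
opening: 0.156
grip_force: 40.0
t 5.5 pos [0.6512 0.0953 0.1269] yaw 100.94 q7 0.24 f [-16.   -9.5  31.6] open 1.37 gf 40.0 | shift cm [ 0.79  0.17 -0.01] roll -0.11
```

```bash
python3 -m jog '[{"grip":1,"x":0.2,"y":0.1,"z":-0.1,"roll":0},{"grip":1,"x":0.4,"y":0.2,"z":-0.1,"roll":0},{"grip":1,"x":0.5,"y":0.2,"z":-0.1,"roll":0},{"grip":1,"x":0.5,"y":0.2,"z":-0.1,"roll":0}]'
python3 -m jog '[{"grip":1,"x":0.1,"y":0.1,"z":0,"roll":0},{"grip":1,"x":0.2,"y":0.1,"z":0,"roll":0},{"grip":1,"x":0.2,"y":0.1,"z":0,"roll":0}]'
python3 go.py .6513 .1034 .127 101.05
python3 -m jog '[{"grip":1,"x":0.1,"y":0.1,"z":0,"roll":0},{"grip":1,"x":0.2,"y":0.1,"z":0,"roll":0},{"grip":1,"x":0.2,"y":0.1,"z":0,"roll":0}]'
python3 go.py .6513 .1034 .127 101.05
python3 - <<'E'
from fit import *
np.set_printoptions(precision=4,suppress=True)
p,d=grab('side','3');C=cloud('side',d);H=hsv(p)
near=lambda a,r:np.hypot(*(C[...,:2]-a).transpose(2,0,1))<r
mg=(d>0)&near([.650,.102],.085)&(H[...,1]>90)&(C[...,2]>.026)&(C[...,2]<.068)
print(fit(grinder,C[mg],[.650,.102,0,.2],0,0))
E
```

```text
clock: 5.83
tool_pos: [0.6545, 0.103, 0.1268]
eef_rot: [0.636, 0.772, -0.0, -0.0]
wrist_force: [-1.2, -1.4, -1.8]
opening: 0.155
grip_force: 40.0
clock: 6.08
tool_pos: [0.6553, 0.1046, 0.1271]
eef_rot: [0.636, 0.772, -0.0, -0.0]
wrist_force: [-0.3, -1.8, -4.5]
opening: 0.157
grip_force: 40.0
t 6.08 pos [0.6553 0.1046 0.1271] yaw 101.0 q7 0.23 f [-0.3 -1.8 -4.5] open 1.38 gf 40.0 | shift cm [-0.04 -0.41  0.01] roll -0.05
clock: 6.33
tool_pos: [0.6556, 0.1052, 0.1274]
eef_rot: [0.637, 0.771, -0.001, -0.0]
wrist_force: [-2.9, -4.4, -2.6]
opening: 0.154
grip_force: 40.0
t 6.33 pos [0.6556 0.1052 0.1274] yaw 100.93 q7 0.22 f [-2.9 -4.4 -2.6] open 1.35 gf 40.0 | shift cm [-0.09 -0.46  0.04] roll -0.12
(array([ 0.6539,  0.1041, -0.0031,  0.1962]), np.float64(0.0015689296442189422), np.float64(-4.473565809182817e-05), 540)
```

```bash
python3 -m jog '[{"grip":1,"x":0.1,"y":0.1,"z":0,"roll":0},{"grip":1,"x":0.2,"y":0.2,"z":0,"roll":0},{"grip":1,"x":0.2,"y":0.2,"z":0,"roll":0}]'
python3 -m jog '[{"grip":1,"x":0.1,"y":0.1,"z":0,"roll":0},{"grip":1,"x":0.2,"y":0.2,"z":0,"roll":0},{"grip":1,"x":0.2,"y":0.2,"z":0,"roll":0}]'
python3 go.py .6513 .1034 .127 101.05
```

```text
clock: 6.63
tool_pos: [0.6559, 0.1054, 0.1275]
eef_rot: [0.637, 0.771, -0.003, -0.001]
wrist_force: [-7.6, -9.1, 3.1]
opening: 0.154
grip_force: 40.0
clock: 6.88
tool_pos: [0.6562, 0.1055, 0.1276]
eef_rot: [0.638, 0.77, -0.005, -0.001]
wrist_force: [-12.4, -12.0, 8.1]
opening: 0.16
grip_force: 40.0
t 6.88 pos [0.6562 0.1055 0.1276] yaw 100.76 q7 0.22 f [-12.4 -12.    8.1] open 1.41 gf 40.0 | shift cm [-0.11 -0.52  0.07] roll -0.29
```

```bash
python3 -m jog '[{"grip":1,"x":0.1,"y":0.1,"z":0,"roll":0},{"grip":1,"x":0.1,"y":0.1,"z":0,"roll":0},{"grip":1,"x":0,"y":0,"z":0,"roll":0},{"grip":1,"x":-0.15,"y":-0.15,"z":0,"roll":0},{"grip":1,"x":-0.25,"y":-0.25,"z":0,"roll":0}]'
python3 -m jog '[{"grip":1,"x":0,"y":0,"z":0,"roll":0},{"grip":1,"x":0,"y":0,"z":0,"roll":0}]' 5
python3 go.py .6513 .1034 .127 101.05
python3 -m jog '[{"grip":1.6,"x":0,"y":0,"z":0,"roll":0},{"grip":2.5,"x":0,"y":0,"z":0,"roll":0},{"grip":4,"x":0,"y":0,"z":0,"roll":0},{"grip":5,"x":0,"y":0,"z":0,"roll":0},{"grip":5,"x":0,"y":0,"z":0,"roll":0}]'
python3 go.py .6513 .1034 .127 101.05
```

```text
clock: 7.3
tool_pos: [0.6561, 0.1053, 0.1277]
eef_rot: [0.637, 0.771, -0.002, -0.0]
wrist_force: [-2.8, -5.2, -0.3]
opening: 0.155
grip_force: 40.0
clock: 7.47
tool_pos: [0.6562, 0.1055, 0.1277]
eef_rot: [0.637, 0.771, -0.002, -0.0]
wrist_force: [-5.2, -7.0, 2.4]
opening: 0.157
grip_force: 5.0
t 7.47 pos [0.6562 0.1055 0.1277] yaw 100.85 q7 0.22 f [-5.2 -7.   2.4] open 1.38 gf 5.0 | shift cm [-0.11 -0.52  0.07] roll -0.2
clock: 7.88
tool_pos: [0.6581, 0.1094, 0.1282]
eef_rot: [0.636, 0.772, 0.001, 0.0]
wrist_force: [0.2, -0.5, 0.2]
opening: 0.45
grip_force: 0.0
t 7.88 pos [0.6581 0.1094 0.1282] yaw 101.02 q7 0.22 f [ 0.2 -0.5  0.2] open 3.95 gf 0.0 | shift cm [-0.46 -0.79  0.11] roll -0.03
```

```bash
python3 -m jog '[{"grip":5,"x":0,"y":0,"z":-1,"roll":0},{"grip":6,"x":0,"y":0,"z":-4,"roll":0},{"grip":6,"x":0,"y":0,"z":-7.5,"roll":0},{"grip":6,"x":0,"y":0,"z":-9,"roll":0},{"grip":6,"x":0,"y":0,"z":-9,"roll":0}]'
python3 go.py .4956 -.3397 .215 152
```

```text
clock: 8.3
tool_pos: [0.6602, 0.1086, 0.2233]
eef_rot: [0.636, 0.771, 0.004, 0.003]
wrist_force: [0.4, 0.0, -0.2]
opening: 0.684
grip_force: 0.0
t 8.3 pos [0.6602 0.1086 0.2233] yaw 100.96 q7 0.18 f [ 0.4  0.  -0.2] open 6.01 gf 0.0 | shift cm [-40.88 -24.69   0.58] roll -51.04
```

```bash
python3 -m jog '[{"grip":6,"x":-3.4,"y":-2.1,"z":0,"roll":0},{"grip":6,"x":-6.8,"y":-4.2,"z":0,"roll":0},{"grip":6,"x":-10.2,"y":-6.2,"z":0,"roll":0},{"grip":6,"x":-13.6,"y":-8.3,"z":0,"roll":0},{"grip":6,"x":-17,"y":-10.3,"z":0,"roll":0}]' >/dev/null
python3 -m jog '[{"grip":6,"x":-3.4,"y":-2.1,"z":0,"roll":-7},{"grip":6,"x":-6.8,"y":-4.2,"z":0,"roll":-14},{"grip":6,"x":-10.2,"y":-6.2,"z":0,"roll":-21},{"grip":6,"x":-13.6,"y":-8.3,"z":0,"roll":-28},{"grip":6,"x":-17,"y":-10.3,"z":0,"roll":-35}]' >/dev/null
python3 go.py .4956 -.3397 .215 152
cat > m4.py <<'E'
import sys
from fit import *
np.set_printoptions(precision=4,suppress=True)
tag=sys.argv[1]; F=[];G=[]
for n in('top','side'):
    p,d=grab(n,tag);C=cloud(n,d);H=hsv(p)
    near=lambda a,r:np.hypot(*(C[...,:2]-a).transpose(2,0,1))<r
    wood=(d>0)&near([.66,.12],.19)&(H[...,1]>70)
    mg=wood&near([.654,.104],.08)&(C[...,2]>.03)&(C[...,2]<.08)
    ms=(d>0)&near([.655,.104],.013)&(C[...,2]>.11)&(C[...,2]<.127)
    mf=wood&(H[...,2]>90)&(C[...,2]>.006)&(C[...,2]<.026)&~near([.64,.09],.075)
    c2=np.array([.654,.104]);q=(C[...,:2]-c2)@np.array([[.981,-.193],[.193,.981]])
    mf&=(q.max(-1)>.052)
    F.append(C[mf]);G.append(C[mg|ms])
    f=fit(fence,F[-1],[.695,.168,0,.195],0,0);g=fit(grinder,G[-1],[.654,.104,0,.195],0,0)
    rel=R.from_euler('z',-f[0][3]).apply(g[0][:3]+R.from_euler('z',g[0][3]).apply([.055,.055,0])-f[0][:3])
    print(n,'F',f,'G',g,'corner in fence',rel,'dyaw',g[0][3]-f[0][3])
E
python3 m4.py 4
python3 - <<'E'
import cv2,numpy as np
a=cv2.imread('pics/top4.png')[110:210,280:400];b=cv2.imread('pics/side4.png')[170:250,290:390]
o=np.zeros((600,800,3),np.uint8);o[:333,:400]=cv2.resize(a,(400,333),interpolation=2);o[:320,400:]=cv2.resize(b,(400,320),interpolation=2)
cv2.imwrite('pics/c4.png',o[:340])
E
```

```text
t 9.13 pos [ 0.5188 -0.2657  0.2175] yaw 136.28 q7 1.37 f [ 1.1 -0.1  0.1] open 6.02 gf 0.0 | shift cm [-3.44 -6.95  0.25] roll -15.72
top F (array([0.6977, 0.1687, 0.0003, 0.2013]), np.float64(0.0013056634558205327), np.float64(-0.00016603907710519006), 382) G (array([0.6544, 0.1032, 0.0006, 0.2006]), np.float64(0.0015878085186222662), np.float64(-0.0001855837066699756), 873) corner in fence [-0.0005 -0.0006  0.0004] dyaw -0.000686927968997969
side F (array([0.6974, 0.1698, 0.0004, 0.2002]), np.float64(0.0012493082578128693), np.float64(-6.776683109520343e-06), 183) G (array([0.6538, 0.1039, 0.0006, 0.1932]), np.float64(0.0013359492975492313), np.float64(-4.0440809904222774e-05), 819) corner in fence [-0.0005 -0.0013  0.0002] dyaw -0.0069981336298517716
```

View pics/c4.png

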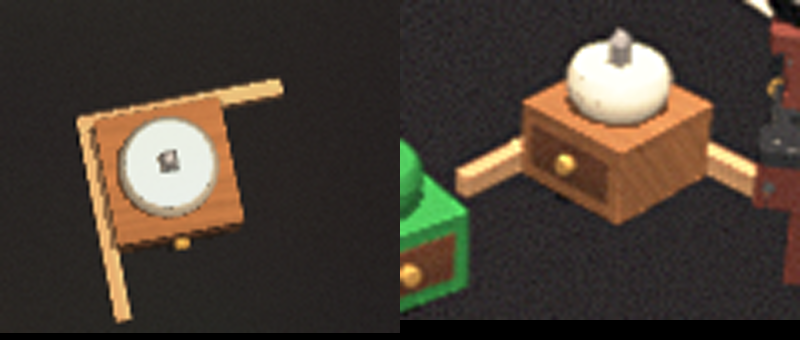

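Both views put the grinder flush: its corner is within about 1 mm of both rails and its yaw differs by less than 0.01 rad. Next is the crank.

```bash
python3 -m jog '[{"grip":6,"x":-1.2,"y":-2.3,"z":0,"roll":-5},{"grip":6,"x":-2.4,"y":-4.6,"z":0,"roll":-10},{"grip":6,"x":-3.4,"y":-6.95,"z":2,"roll":-15.7},{"grip":6,"x":-3.44,"y":-6.95,"z":4,"roll":-15.7},{"grip":6,"x":-3.44,"y":-6.95,"z":6,"roll":-15.7}]' >/dev/null
python3 -m jog '[{"grip":6,"x":0,"y":0,"z":0,"roll":0},{"grip":6,"x":0,"y":0,"z":0,"roll":0},{"grip":6,"x":0,"y":0,"z":0,"roll":0}]' >/dev/null
python3 go.py .4956 -.3397 .063 152
python3 - <<'E'
from h import *
p,d=grab('side','5')
cv2.imwrite('pics/c5.png',cv2.resize(p[200:340,300:440,::-1],(560,560),interpolation=2))
E
```

```text
t 9.9 pos [ 0.4971 -0.3378  0.1584] yaw 151.65 q7 1.78 f [-0.3 -0.6 -0.4] open 6.01 gf 0.0 | shift cm [ 0.05 -0.23  9.54] roll -0.35
```

View pics/c5.png

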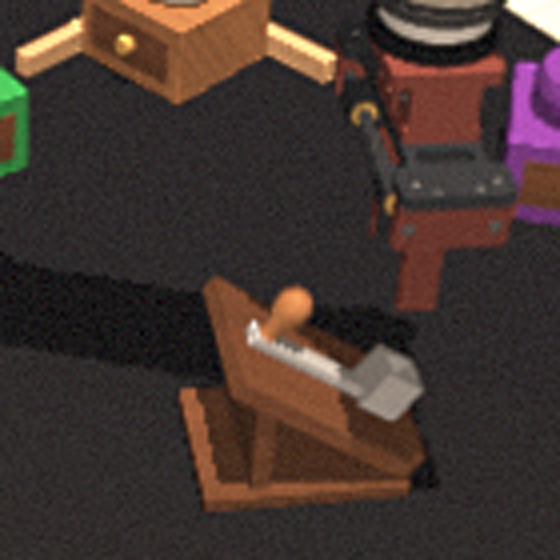

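The side crop shows the gripper above the hub, which is near (395,295) in the full picture, with its fingers to either side. I'll descend.

```bash
python3 -m jog '[{"grip":5,"x":0.05,"y":-0.23,"z":3,"roll":-0.3},{"grip":5,"x":0.05,"y":-0.23,"z":6,"roll":-0.3},{"grip":5,"x":0.05,"y":-0.23,"z":8,"roll":-0.3},{"grip":5,"x":0.05,"y":-0.23,"z":9,"roll":-0.3},{"grip":5,"x":0.05,"y":-0.23,"z":9.4,"roll":-0.3}]' 
python3 -m jog '[{"grip":5,"x":0,"y":0,"z":0,"roll":0},{"grip":4,"x":0,"y":0,"z":0,"roll":0},{"grip":3.3,"x":0,"y":0,"z":0,"roll":0},{"grip":2.8,"x":0,"y":0,"z":0,"roll":0},{"grip":2.4,"x":0,"y":0,"z":0,"roll":0}]' 5
python3 -m jog '[{"grip":2,"x":0,"y":0,"z":0,"roll":0},{"grip":2,"x":0,"y":0,"z":0,"roll":0},{"grip":2,"x":0,"y":0,"z":0,"roll":0},{"grip":2,"x":0,"y":0,"z":0,"roll":0}]' 30
python3 go.py .4956 -.3397 .063 152
```

```text
clock: 10.37
tool_pos: [0.4949, -0.3394, 0.0631]
eef_rot: [0.242, 0.97, 0.0, -0.0]
wrist_force: [0.3, -0.5, -0.4]
opening: 0.566
grip_force: 0.0
clock: 10.78
tool_pos: [0.4955, -0.3402, 0.0647]
eef_rot: [0.243, 0.97, -0.0, 0.001]
wrist_force: [-1.0, 0.0, 2.6]
opening: 0.321
grip_force: 5.0
clock: 11.12
tool_pos: [0.4955, -0.3403, 0.0647]
eef_rot: [0.242, 0.97, -0.0, 0.001]
wrist_force: [-1.1, 1.3, 5.9]
opening: 0.316
grip_force: 29.9
t 11.12 pos [ 0.4955 -0.3403  0.0647] yaw 151.94 q7 1.84 f [-1.1  1.3  5.9] open 2.77 gf 29.9 | shift cm [0.02 0.05 0.17] roll -0.06
```

```bash
python3 -m jog '[{"grip":2,"x":0,"y":0,"z":-1,"roll":0},{"grip":2,"x":0,"y":0,"z":-3,"roll":0},{"grip":2,"x":0,"y":0,"z":-6,"roll":0},{"grip":2,"x":0,"y":0,"z":-9,"roll":0},{"grip":2,"x":0,"y":0,"z":-11,"roll":0}]' 
python3 go.py .58 -.14 .175 152
```

```text
clock: 11.53
tool_pos: [0.495, -0.3406, 0.1766]
eef_rot: [0.243, 0.97, -0.0, 0.001]
wrist_force: [-0.6, 0.5, -0.9]
opening: 0.318
grip_force: 29.9
t 11.53 pos [ 0.495  -0.3406  0.1766] yaw 151.88 q7 1.78 f [-0.6  0.5 -0.9] open 2.79 gf 29.9 | shift cm [ 1.95 21.7   0.15] roll -0.12
```

```bash
python3 -m jog '[{"grip":2,"x":0.3,"y":3,"z":0,"roll":0},{"grip":2,"x":0.7,"y":7,"z":0,"roll":0},{"grip":2,"x":1,"y":11,"z":0,"roll":0},{"grip":2,"x":1.4,"y":15,"z":0,"roll":0},{"grip":2,"x":1.7,"y":18.5,"z":0,"roll":0}]' >/dev/null
python3 -m jog '[{"grip":2,"x":0.2,"y":2.5,"z":0,"roll":-5},{"grip":2,"x":0.25,"y":3.2,"z":0,"roll":-12},{"grip":2,"x":0.25,"y":3.2,"z":0,"roll":-19},{"grip":2,"x":0.25,"y":3.2,"z":0,"roll":-26},{"grip":2,"x":0.25,"y":3.2,"z":0,"roll":-33}]' >/dev/null
python3 go.py .58 -.14 .09 191.3
python3 - <<'E'
from h import *
p,d=grab('side','6')
cv2.imwrite('pics/c6.png',cv2.resize(p[150:310,280:440,::-1],(560,560),interpolation=2))
E
```

```text
t 12.37 pos [ 0.5794 -0.139   0.1739] yaw -174.7 q7 1.91 f [ 0.6 -0.6 -2.1] open 2.76 gf 29.9 | shift cm [-0.06 -0.1   8.39] roll -6.0
```

View pics/c6.png

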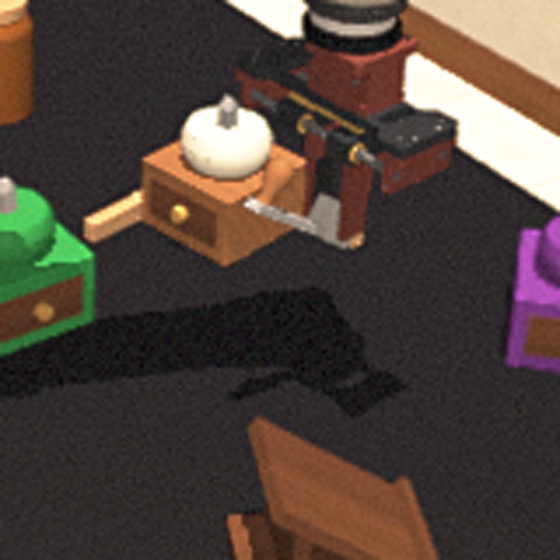

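The side crop shows the crank held by the hub, still tilted with the arm up. I'll lower its hub edge to the counter so it can fall flat between the fingers.

```bash
python3 -m jog '[{"grip":2,"x":0,"y":0,"z":3,"roll":-3},{"grip":2,"x":0,"y":0,"z":6.5,"roll":-6},{"grip":2,"x":0,"y":0,"z":10,"roll":-6},{"grip":2,"x":0,"y":0,"z":12.5,"roll":-6},{"grip":2,"x":0,"y":0,"z":13.2,"roll":-6}]' 
python3 -m jog '[{"grip":2,"x":0,"y":0,"z":0.2,"roll":0},{"grip":2,"x":0,"y":0,"z":0.4,"roll":0},{"grip":2,"x":0,"y":0,"z":0.6,"roll":0},{"grip":2,"x":0,"y":0,"z":0.6,"roll":0}]' 
python3 go.py .58 -.14 .09 191.3
```

```text
clock: 12.83
tool_pos: [0.5766, -0.1389, 0.0379]
eef_rot: [-0.094, 0.996, 0.001, -0.003]
wrist_force: [-0.7, -0.2, -1.4]
opening: 0.316
grip_force: 29.9
clock: 13.17
tool_pos: [0.5808, -0.1396, 0.0371]
eef_rot: [-0.095, 0.995, -0.0, 0.001]
wrist_force: [0.9, 0.4, -1.4]
opening: 0.318
grip_force: 29.9
t 13.17 pos [ 0.5808 -0.1396  0.0371] yaw -169.11 q7 2.04 f [ 0.9  0.4 -1.4] open 2.8 gf 29.9 | shift cm [ 0.08 -0.03 -5.29] roll -0.41
```

```bash
python3 -m jog '[{"grip":2,"x":0,"y":0,"z":0.2,"roll":0},{"grip":2,"x":0,"y":0,"z":0.3,"roll":0},{"grip":2,"x":0,"y":0,"z":0.3,"roll":0}]' 
python3 -m jog '[{"grip":2,"x":0,"y":0,"z":0.1,"roll":0},{"grip":2,"x":0,"y":0,"z":0.2,"roll":0},{"grip":2,"x":0,"y":0,"z":0.2,"roll":0}]' 5
python3 -m jog '[{"grip":2,"x":0,"y":0,"z":0.1,"roll":0},{"grip":2,"x":0,"y":0,"z":0.2,"roll":0},{"grip":2,"x":0,"y":0,"z":0.2,"roll":0}]' 3
python3 -m jog '[{"grip":2.9,"x":0,"y":0,"z":0,"roll":0},{"grip":3.1,"x":0,"y":0,"z":0,"roll":0},{"grip":3.3,"x":0,"y":0,"z":0,"roll":0},{"grip":3.3,"x":0,"y":0,"z":0,"roll":0},{"grip":3.3,"x":0,"y":0,"z":0,"roll":0}]' 
python3 go.py .58 -.14 .09 191.3
python3 - <<'E'
from h import *
p,d=grab('side','7')
cv2.imwrite('pics/c7.png',cv2.resize(p[170:290,310:430,::-1],(480,480),interpolation=2))
E
```

```text
clock: 13.42
tool_pos: [0.5809, -0.1395, 0.0342]
eef_rot: [-0.095, 0.995, -0.0, 0.001]
wrist_force: [-0.4, 0.2, 6.0]
opening: 0.316
grip_force: 29.9
clock: 13.67
tool_pos: [0.5807, -0.1396, 0.0321]
eef_rot: [-0.095, 0.995, -0.0, 0.001]
wrist_force: [-0.9, -0.7, 5.7]
opening: 0.315
grip_force: 5.0
clock: 13.92
tool_pos: [0.5802, -0.1397, 0.0292]
eef_rot: [-0.095, 0.995, -0.0, 0.001]
wrist_force: [-1.0, -0.2, 3.3]
opening: 0.32
grip_force: 3.0
clock: 14.33
tool_pos: [0.5796, -0.1392, 0.0284]
eef_rot: [-0.095, 0.995, 0.0, -0.0]
wrist_force: [-0.0, 0.2, 0.5]
opening: 0.376
grip_force: 0.0
t 14.33 pos [ 0.5796 -0.1392  0.0284] yaw -169.08 q7 2.04 f [-0.   0.2  0.5] open 3.3 gf 0.0 | shift cm [-0.02 -0.09 -6.16] roll -0.38
```

View pics/c7.png

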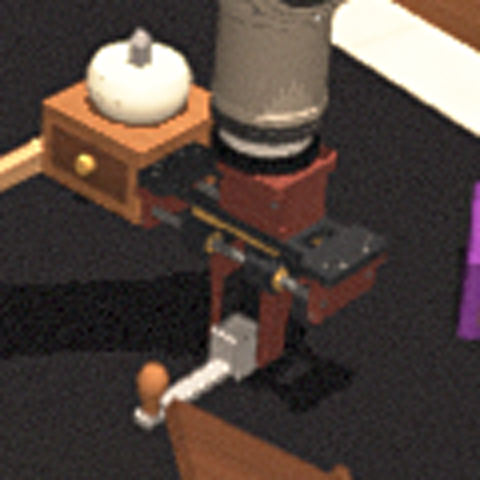

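The side crop shows the crank flat on the counter, knob up, with the hub between the fingers. I'll fit its pose and then regrip.

```bash
cat > m7.py <<'E'
from fit import *
np.set_printoptions(precision=4,suppress=True)
z=np.load('side7.npz');p,d=z['p'],z['d'];C=cloud('side',d);H=hsv(p)
near=lambda a,r:np.hypot(*(C[...,:2]-a).transpose(2,0,1))<r
m=(d>0)&near([.54,-.145],.08)&(H[...,1]<60)&(H[...,2]>90)&(C[...,2]>.003)&(C[...,2]<.032)
x=min((fit(crank,C[m],[.583,-.139,0,3.34+a],0,0) for a in(-.2,0,.2)),key=lambda r:r[1]);print(x,np.degrees(x[0][3]))
k=(d>0)&near([.49,-.16],.05)&(H[...,1]>90)&(C[...,2]>.015)&(C[...,2]<.06);print('knob',C[k].mean(0),C[k][:,2].max())
t=np.array([.5796,-.1392]);a=np.radians(-169.08);print('hub in tool x,y',(x[0][:2]-t)@[np.cos(a),np.sin(a)],(x[0][:2]-t)@[-np.sin(a),np.cos(a)])
E
python3 m7.py
```

```text
(array([ 0.5688, -0.1404,  0.0001,  3.3353]), np.float64(0.0010355030455421162), np.float64(-0.00014029420808549242), 222) 191.09762248592114
knob [ 0.4747 -0.1621  0.0353] 0.04861269878269381
hub in tool x,y 0.010841772330196326 -0.0008531139681662467
```

```bash
python3 -m jog '[{"grip":3.6,"x":0.3,"y":0,"z":0,"roll":0},{"grip":3.6,"x":0.7,"y":0,"z":0,"roll":0},{"grip":3.6,"x":1,"y":0,"z":0,"roll":0},{"grip":3.6,"x":1,"y":0,"z":0,"roll":0}]'
python3 -m jog '[{"grip":3,"x":0,"y":0,"z":0,"roll":0},{"grip":2.6,"x":0,"y":0,"z":0,"roll":0},{"grip":2,"x":0,"y":0,"z":0,"roll":0},{"grip":2,"x":0,"y":0,"z":0,"roll":0},{"grip":2,"x":0,"y":0,"z":0,"roll":0}]' 8
python3 -m jog '[{"grip":2,"x":0,"y":0,"z":0,"roll":0},{"grip":2,"x":0,"y":0,"z":0,"roll":0}]' 30
python3 go.py .58 -.14 .09 191.3
python3 -m jog '[{"grip":2,"x":0,"y":0,"z":-2,"roll":0},{"grip":2,"x":0,"y":0,"z":-5,"roll":0},{"grip":2,"x":0,"y":0,"z":-9,"roll":0},{"grip":2,"x":0,"y":0,"z":-13,"roll":0},{"grip":2,"x":0,"y":0,"z":-16,"roll":0}]'
python3 go.py .6562 .1055 .19 191.3
```

```text
clock: 14.72
tool_pos: [0.5688, -0.1416, 0.0285]
eef_rot: [-0.095, 0.995, 0.0, -0.001]
wrist_force: [1.2, 0.3, 0.9]
opening: 0.412
grip_force: 0.0
clock: 15.13
tool_pos: [0.57, -0.1413, 0.0287]
eef_rot: [-0.095, 0.995, -0.0, 0.0]
wrist_force: [-0.0, -1.0, 1.1]
opening: 0.316
grip_force: 8.0
clock: 15.3
tool_pos: [0.57, -0.1412, 0.0287]
eef_rot: [-0.095, 0.995, -0.0, 0.0]
wrist_force: [-0.1, -0.3, 2.3]
opening: 0.318
grip_force: 30.0
t 15.3 pos [ 0.57   -0.1412  0.0287] yaw -169.08 q7 2.05 f [-0.1 -0.3  2.3] open 2.79 gf 30.0 | shift cm [-1.01 -0.07 -6.13] roll -0.38
clock: 15.72
tool_pos: [0.5704, -0.1414, 0.1915]
eef_rot: [-0.095, 0.995, -0.0, 0.001]
wrist_force: [2.5, -0.4, -2.0]
opening: 0.32
grip_force: 30.0
t 15.72 pos [ 0.5704 -0.1414  0.1915] yaw -169.08 q7 2.0 f [ 2.5 -0.4 -2. ] open 2.81 gf 30.0 | shift cm [-13.1   22.61   0.16] roll -0.38
```

```bash
python3 -m jog '[{"grip":2,"x":-1.5,"y":2.6,"z":0,"roll":0},{"grip":2,"x":-3.4,"y":5.9,"z":0,"roll":-0.4},{"grip":2,"x":-5.4,"y":9.3,"z":0,"roll":-0.4},{"grip":2,"x":-7.4,"y":12.7,"z":0,"roll":-0.4},{"grip":2,"x":-9.2,"y":15.8,"z":0,"roll":-0.4}]'>/dev/null
python3 -m jog '[{"grip":2,"x":-1.5,"y":2.6,"z":0,"roll":0},{"grip":2,"x":-2.8,"y":4.8,"z":0,"roll":0},{"grip":2,"x":-3.6,"y":6.2,"z":0,"roll":0},{"grip":2,"x":-3.9,"y":6.8,"z":0,"roll":0},{"grip":2,"x":-3.9,"y":6.8,"z":0,"roll":0}]'>/dev/null
python3 -m jog '[{"grip":2,"x":0,"y":0,"z":0,"roll":0},{"grip":2,"x":0,"y":0,"z":0,"roll":0},{"grip":2,"x":0,"y":0,"z":0,"roll":0}]'>/dev/null
python3 go.py .6562 .1055 .19 191.3
cat > m8.py <<'E'
import sys
from fit import *
from cell import sensors
np.set_printoptions(precision=4,suppress=True)
tag=sys.argv[1];zb=sensors.get_obs()['tool_pos'];zc=zb[2]-.0285
p,d=grab('side',tag);C=cloud('side',d);H=hsv(p);grab('top',tag)
near=lambda a,r:np.hypot(*(C[...,:2]-a).transpose(2,0,1))<r
m=(d>0)&near(zb[:2]-[.04,0],.08)&(H[...,1]<60)&(H[...,2]>90)&(C[...,2]>zc-.004)&(C[...,2]<zc+.034)
x=min((fit(crank,C[m],[zb[0],zb[1],zc,3.34+a],0,zc) for a in(-.1,0,.1)),key=lambda r:r[1])
mg=(d>0)&near([.654,.104],.08)&(H[...,1]>70)&(C[...,2]>.03)&(C[...,2]<.08)
ms=(d>0)&near([.655,.104],.013)&(C[...,2]>.11)&(C[...,2]<.127)
g=fit(grinder,C[mg|ms],[.654,.104,0,.195],0,0)
print('crank',x,np.degrees(x[0][3]),'\ngrinder',g)
dl=R.from_euler('z',-g[0][3]).apply(x[0][:3]-g[0][:3]);print('crank in grinder mm',dl*1000, 'crank-TCP',(x[0][:3]-zb)*1000)
o=np.zeros((480,800,3),np.uint8);o[:,:400]=cv2.resize(p[150:246,315:395,::-1],(400,480),interpolation=2);o[:,400:]=cv2.resize(np.load(f'top{tag}.npz')['p'][120:216,290:370,::-1],(400,480),interpolation=2)
cv2.imwrite(f'pics/c{tag}.png',o)
E
python3 m8.py 8
```

```text
t 16.8 pos [0.655  0.1032 0.1888] yaw -168.85 q7 1.6 f [ 0.4 -0.2 -1.5] open 2.77 gf 30.0 | shift cm [-0.16  0.21 -0.13] roll -0.15
crank (array([0.6534, 0.1029, 0.1607, 3.3258]), np.float64(0.0012851222504267294), np.float64(-0.0003031260065291287), 175) 190.5551688765269 
grinder (array([0.6537, 0.1039, 0.0004, 0.1965]), np.float64(0.0013827886963982548), np.float64(-8.663952087438476e-05), 818)
crank in grinder mm [ -0.5207  -0.9197 160.3151] crank-TCP [ -1.6549  -0.2793 -28.0523]
```

View pics/c8.png

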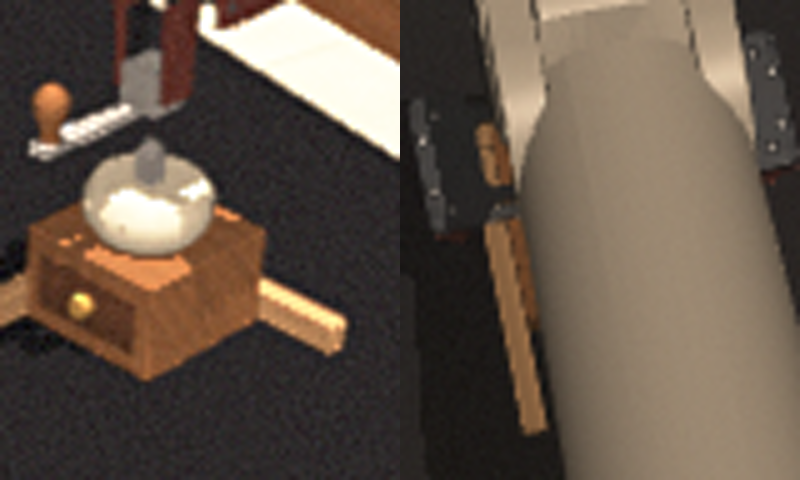

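The side crop shows the crank level above the shaft, with the hub over the tip. I'll correct slightly and descend, watching the force.

```bash
python3 -m jog '[{"grip":2,"x":-0.1,"y":0.13,"z":0.5,"roll":-0.1},{"grip":2,"x":-0.1,"y":0.13,"z":1.2,"roll":-0.1},{"grip":2,"x":-0.1,"y":0.13,"z":2,"roll":-0.1},{"grip":2,"x":-0.1,"y":0.13,"z":2.3,"roll":-0.1},{"grip":2,"x":-0.1,"y":0.13,"z":2.3,"roll":-0.1}]'
python3 -m jog '[{"grip":2,"x":0,"y":0,"z":0.2,"roll":0},{"grip":2,"x":0,"y":0,"z":0.4,"roll":0},{"grip":2,"x":0,"y":0,"z":0.4,"roll":0}]'
python3 -m jog '[{"grip":2,"x":0,"y":0,"z":0.2,"roll":0},{"grip":2,"x":0,"y":0,"z":0.3,"roll":0},{"grip":2,"x":0,"y":0,"z":0.3,"roll":0}]'
python3 go.py .6562 .1055 .1335 191.3
```

```text
clock: 17.32
tool_pos: [0.655, 0.107, 0.1639]
eef_rot: [-0.1, 0.995, -0.0, -0.001]
wrist_force: [0.8, 0.2, -1.6]
opening: 0.314
grip_force: 30.0
clock: 17.57
tool_pos: [0.6559, 0.1071, 0.1614]
eef_rot: [-0.099, 0.995, -0.0, -0.0]
wrist_force: [0.7, 0.1, -1.2]
opening: 0.313
grip_force: 30.0
clock: 17.82
tool_pos: [0.6563, 0.1064, 0.1588]
eef_rot: [-0.099, 0.995, -0.0, 0.0]
wrist_force: [0.8, -2.6, -0.4]
opening: 0.317
grip_force: 30.0
t 17.82 pos [0.6563 0.1064 0.1588] yaw -168.61 q7 1.6 f [ 0.8 -2.6 -0.4] open 2.79 gf 30.0 | shift cm [ 0.03 -0.09  2.53] roll 0.09
```

```bash
python3 -m jog '[{"grip":2,"x":0,"y":-0.1,"z":0,"roll":0},{"grip":2,"x":0,"y":-0.15,"z":0,"roll":0},{"grip":2,"x":0,"y":-0.15,"z":0.1,"roll":0},{"grip":2,"x":0,"y":-0.15,"z":0.2,"roll":0}]'
python3 -m jog '[{"grip":2,"x":0,"y":0,"z":0.15,"roll":0},{"grip":2,"x":0,"y":0,"z":0.3,"roll":0},{"grip":2,"x":0,"y":0,"z":0.3,"roll":0}]'
python3 go.py .6562 .1055 .1335 191.3
```

```text
clock: 18.15
tool_pos: [0.6563, 0.1055, 0.1568]
eef_rot: [-0.099, 0.995, -0.0, 0.0]
wrist_force: [0.8, -1.3, 0.4]
opening: 0.318
grip_force: 30.0
clock: 18.4
tool_pos: [0.6567, 0.1046, 0.1537]
eef_rot: [-0.099, 0.995, -0.001, 0.0]
wrist_force: [1.9, -3.6, 1.1]
opening: 0.315
grip_force: 30.0
t 18.4 pos [0.6567 0.1046 0.1537] yaw -168.63 q7 1.6 f [ 1.9 -3.6  1.1] open 2.76 gf 30.0 | shift cm [0.03 0.1  2.02] roll 0.07
```

```bash
python3 -m jog '[{"grip":2,"x":-0.05,"y":-0.1,"z":0,"roll":0},{"grip":2,"x":-0.05,"y":-0.17,"z":0,"roll":0},{"grip":2,"x":-0.05,"y":-0.17,"z":0.1,"roll":0},{"grip":2,"x":-0.05,"y":-0.17,"z":0.2,"roll":0}]'
python3 -m jog '[{"grip":2,"x":0,"y":0,"z":0.15,"roll":0},{"grip":2,"x":0,"y":0,"z":0.3,"roll":0},{"grip":2,"x":0,"y":0,"z":0.3,"roll":0}]'
python3 go.py .6562 .1055 .1335 191.3
```

```text
clock: 18.73
tool_pos: [0.6568, 0.104, 0.1515]
eef_rot: [-0.099, 0.995, -0.0, -0.0]
wrist_force: [-0.5, -2.8, 0.1]
opening: 0.315
grip_force: 30.0
clock: 18.98
tool_pos: [0.6567, 0.104, 0.1479]
eef_rot: [-0.099, 0.995, -0.0, -0.0]
wrist_force: [0.4, -2.9, -1.7]
opening: 0.321
grip_force: 30.0
t 18.98 pos [0.6567 0.104  0.1479] yaw -168.58 q7 1.61 f [ 0.4 -2.9 -1.7] open 2.82 gf 30.0 | shift cm [0.02 0.16 1.44] roll 0.12
```

```bash
python3 -m jog '[{"grip":2,"x":0,"y":-0.05,"z":0.2,"roll":0},{"grip":2,"x":0,"y":-0.05,"z":0.5,"roll":0},{"grip":2,"x":0,"y":-0.05,"z":0.8,"roll":0},{"grip":2,"x":0,"y":-0.05,"z":1.1,"roll":0},{"grip":2,"x":0,"y":-0.05,"z":1.2,"roll":0}]'
python3 -m jog '[{"grip":2,"x":0,"y":0,"z":0.1,"roll":0},{"grip":2,"x":0,"y":0,"z":0.2,"roll":0},{"grip":2,"x":0,"y":0,"z":0.2,"roll":0}]' 10
python3 go.py .6562 .1055 .1335 191.3
```

```text
clock: 19.4
tool_pos: [0.6568, 0.1039, 0.1359]
eef_rot: [-0.1, 0.995, 0.0, -0.0]
wrist_force: [-1.7, -2.4, 1.7]
opening: 0.316
grip_force: 30.0
clock: 19.65
tool_pos: [0.6568, 0.1039, 0.1343]
eef_rot: [-0.1, 0.995, 0.0, -0.0]
wrist_force: [-1.4, -1.1, -2.1]
opening: 0.313
grip_force: 10.0
t 19.65 pos [0.6568 0.1039 0.1343] yaw -168.57 q7 1.61 f [-1.4 -1.1 -2.1] open 2.75 gf 10.0 | shift cm [0.03 0.17 0.08] roll 0.13
```

```bash
python3 -m jog '[{"grip":2,"x":0,"y":0,"z":0.1,"roll":0},{"grip":2,"x":0,"y":0,"z":0.1,"roll":0}]' 5
python3 -m jog '[{"grip":3.2,"x":0,"y":0,"z":0,"roll":0},{"grip":4,"x":0,"y":0,"z":0,"roll":0},{"grip":4.5,"x":0,"y":0,"z":0,"roll":0},{"grip":5,"x":0,"y":0,"z":0,"roll":0},{"grip":5,"x":0,"y":0,"z":0,"roll":0}]'
python3 -m jog '[{"grip":5,"x":0,"y":0,"z":-1,"roll":0},{"grip":5,"x":0,"y":0,"z":-3,"roll":0},{"grip":5,"x":0,"y":0,"z":-6,"roll":0},{"grip":5,"x":0,"y":0,"z":-9,"roll":0},{"grip":5,"x":0,"y":0,"z":-11,"roll":0}]'
python3 -m jog '[{"grip":5,"x":1,"y":-3,"z":0,"roll":0},{"grip":5,"x":2,"y":-7,"z":0,"roll":0},{"grip":5,"x":3,"y":-11,"z":0,"roll":0},{"grip":5,"x":4,"y":-15,"z":0,"roll":0},{"grip":5,"x":5,"y":-19,"z":0,"roll":0}]'
python3 -m jog '[{"grip":5,"x":0,"y":-3,"z":0,"roll":0},{"grip":5,"x":0,"y":-6,"z":0,"roll":0},{"grip":5,"x":0,"y":-8,"z":0,"roll":0},{"grip":5,"x":0,"y":-8,"z":0,"roll":0},{"grip":5,"x":0,"y":-8,"z":0,"roll":0}]'
cat > m9.py <<'E'
import runpy,sys
from fit import *
np.set_printoptions(precision=4,suppress=True)
P=[]
for n in('top','side'):
    z=np.load(n+'9.npz');d=z['d'];C=cloud(n,d);H=hsv(z['p'])
    near=lambda a,r:np.hypot(*(C[...,:2]-a).transpose(2,0,1))<r
    m=(d>0)&near([.62,.098],.07)&(H[...,1]<60)&(H[...,2]>60)&(C[...,2]>.107)&(C[...,2]<.14)&~near([.654,.104],.006)
    for t in('c',):
        x=fit(crank,C[m],[.654,.104,.105,3.34],0,None);print(n,x,np.degrees(x[0][3])); P.append(C[m])
print(fit(crank,np.vstack(P),[.654,.104,.105,3.34],0,None))
o=np.zeros((400,800,3),np.uint8)
o[:,:400]=cv2.resize(np.load('side9.npz')['p'][165:245,310:390,::-1],(400,400),interpolation=2);o[:,400:]=cv2.resize(np.load('top9.npz')['p'][120:200,290:370,::-1],(400,400),interpolation=2);cv2.imwrite('pics/c9.png',o)
E
python3 m4.py 9; python3 m9.py
```

```text
clock: 19.82
tool_pos: [0.657, 0.1039, 0.1337]
eef_rot: [-0.1, 0.995, 0.0, -0.0]
wrist_force: [-2.6, -0.5, 0.3]
opening: 0.321
grip_force: 5.0
clock: 20.23
tool_pos: [0.6574, 0.1039, 0.1338]
eef_rot: [-0.1, 0.995, 0.0, 0.0]
wrist_force: [0.1, -0.1, -0.4]
opening: 0.567
grip_force: 0.0
clock: 20.65
tool_pos: [0.6582, 0.1036, 0.2476]
eef_rot: [-0.099, 0.995, 0.0, 0.002]
wrist_force: [0.2, -0.6, 0.7]
opening: 0.568
grip_force: 0.0
clock: 21.07
tool_pos: [0.6456, -0.0943, 0.2449]
eef_rot: [-0.1, 0.995, -0.0, 0.001]
wrist_force: [0.2, 0.4, -1.0]
opening: 0.57
grip_force: 0.0
clock: 21.48
tool_pos: [0.6615, -0.1723, 0.2442]
eef_rot: [-0.098, 0.995, -0.0, 0.0]
wrist_force: [-0.8, 0.3, -0.9]
opening: 0.573
grip_force: 0.0
top F (array([0.6976, 0.1667, 0.0008, 0.2008]), np.float64(0.0013031445874556367), np.float64(-0.00021508313004593022), 394) G (array([0.655 , 0.1033, 0.0007, 0.195 ]), np.float64(0.0015403000582412535), np.float64(-5.076883601605464e-05), 827) corner in fence [ 0.001   0.001  -0.0001] dyaw -0.005876636339066238
side F (array([0.6978, 0.1684, 0.0005, 0.1937]), np.float64(0.00111722037273535), np.float64(0.00011779519164559433), 232) G (array([0.6537, 0.1037, 0.0005, 0.1984]), np.float64(0.0014036681677045866), np.float64(-4.263668122517564e-05), 774) corner in fence [-0.0009  0.0002 -0.    ] dyaw 0.0047613445110933905
top (array([0.6585, 0.1025, 0.1073, 3.3106]), np.float64(0.0020999617083348613), np.float64(0.001065955341536631), 335) 189.68499956549488
side (array([0.6541, 0.1045, 0.1064, 3.354 ]), np.float64(0.001001746477845922), np.float64(-0.0001962041196245639), 219) 192.17190471246002
(array([0.6566, 0.1032, 0.107 , 3.3304]), np.float64(0.0016437566998351244), np.float64(5.6346752189745906e-05), 554)
```

View pics/c9.png

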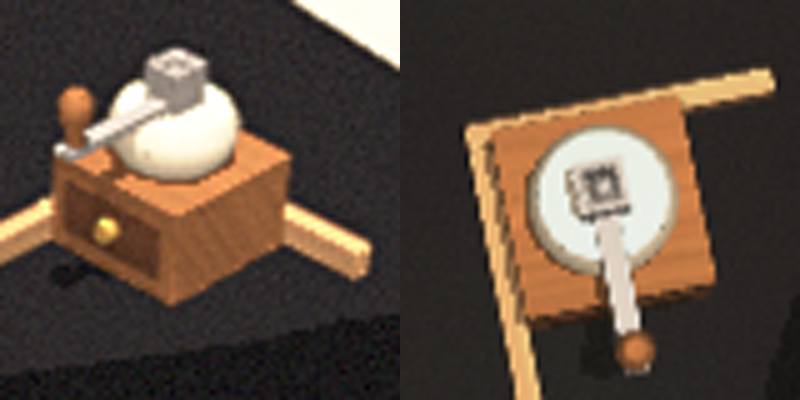

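The crops show the crank seated level on the bowl, knob up, with its hub around the shaft. The grinder is flush against both rails, so I'm handing in.

```bash
python3 -c "
from cell import sign_off
print(sign_off())"
```

```text
the job is handed in; nothing more can be done
None
```

I handed the job in at about 21.5 s: by camera the grinder is flush in the rail corner (about 1 mm) and the crank is fully down on the shaft with its knob up; the jar and cups weren't touched, and no verdict was returned.

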